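Lock a sample jar into the jar mixer

ROBOT

A 7-joint arm with a two-finger parallel gripper is mounted at the origin on the work surface; the furniture and walls round the work are solid. World frame = base frame: x ahead of the robot, y to its left, z up, the work surface at z = 0. Lengths are in m, angles in rad, forces in N, time in s.
With the tool pointing down it reaches from about 0.4 to 0.9 m from the base axis. Payload 5.5 kg.
Tool frame: the origin (TCP) lies at the very end of the fingers, on their centre line; the grasp point (between the pads) lies 19 mm behind it; z points along the fingers, y is the line along which they close (so a half turn about z gives the same grasp; the last joint's range is limited). The gripper opens to 92 mm and grips with 3 to 60 N. Pads are 19 mm wide; open, the fingers measure 130 mm over their backs; the gripper's body (75 mm by 190 mm) begins 47 mm behind the grasp point.
Start: joints at [1.501, 0.501, -0.427, 1.55, 0.221, 1.138, -0.21], TCP at [0.212, -0.614, 0.227] pointing down, gripper open.
Joint ranges: [-2.88, 2.88], [-0.31, 2.03], [-1.54, 1.56], [0.2, 2.42], [-1.41, 4.55], [0.19, 2.02], [-2.57, 2.57]. Speed limits (rad/s): [2.57, 2.57, 3.14, 3.14, 3.14, 3.14, 3.14].

INTERFACE

Orientations are given as a 3x3 rotation matrix whose columns are the frame's x, y, z axes.
In Python, from plant import observe, capture, camera_params, sign_off, recognise, regions_of, pinpoint gives the robot as it stands. The module is installed in compiled form; this text tells all that it offers.
- The arm moves only by the tool send_rows, never from a script. Its argument "rows" is a list of rows, each an object with "slide": the shift along the world's x, y, z in m, a list of three; "turn": the turn about the world's z in degrees. In form: [{"slide": [tx, ty, tz], "turn": turn}, ...]. A call has 1 to 20 rows; each row shifts and turns the commanded pose from where the row before left it; what a row does not reach is not made up. A row lasts 1/8 s, in which the tool goes at most 62.5 mm and 10.7 degrees, less where a joint would pass 70% of its speed; a pose out of reach is approached as far as the arm can. A call with a gripper value outside its range is refused whole. "claw" is the closure, from -1 (fully open) to 1 (shut), so that 0 is half open, set as the call begins (left out, the last holds). The fingers move at their own pace and stop on an object; the grip force is fixed at half the most. Time passes only in rows, so rows that do not move let the fingers close. It gives the time, the measured TCP pose, the force, the opening and the grip force at its end, in the units of the state.
- observe(): the state, without advancing time (a new reading comes with each control period).
- capture(name): name is "side" or "top"; returns (picture, depth): 400x640x3 uint8, blue, green, red; 400x640 float32, m along the optical axis (not along the pixel's ray), 0 where there is no reading.
- camera_params(name): a dict with "vfov" (degrees; the focal length in pixels is half the picture's height over the tangent of half this angle, whatever the lens; pixels are square), "cx", "cy" (the principal point, pixels), "rvec" (rotation vector, rad) and "tvec" (3), from world to camera coordinates, as OpenCV has them. Camera axes: x right, y down, z forward; pixel columns grow to the right and rows downward; lengths in m; the calibration is good to about 2 mm. A picture is of the moment at which its call begins. camera_params takes no time and is no camera call.
- sign_off(): hands the job in; it is judged then, once.
Trained networks look in the newest picture that a camera, given by its name, has taken for a name from the list of things; names that differ only in an ending like _2 or _b are one class to them, and where a whole thing is asked for, a point or a joint stands for the part that bears it (a point fixed in the world has none). Each returns a list of dicts, best first, with "score" (0 to 1); they miss things now and then, are a little off and sometimes report something else, mostly with a low value. They report only what shows in the picture. A call takes as long as a camera call. They do not tell look-alikes from the thing itself.
- recognise(label, camera): "at" ([x, y, z] in m, in world coordinates, good to about 4 mm: the middle of the surface that is visible of it).
- regions_of(label, camera): "mask" (400x640 bool, what is visible of it).
- pinpoint(label, camera): "at" ([x, y, z] in m, in world coordinates, good to about 4 mm: a listed point, or the origin of a listed thing).
The state is a dict: "time": time; "joint_pos": joint angles; "joint_velocities": joint speeds; "joint_efforts": joint torques, N m; "position": TCP position; "eef_rot": TCP orientation; "ft_force": force on the tool from outside, world axes, zero at the start; "wrist_torque": the same for the moment, N m; "opening": opening from 0.0 (shut) to 1.0 (fully open); "grip_force": force on a finger pad.
Only numpy, scipy, OpenCV 4.12 (cv2) and the standard library are available. Lean on these libraries where they do the work, as an engineer would, in place of code of your own. Each camera call takes 0.05 s, during which the arm holds its last target. There are 200 camera calls.

TASK

Load the taller wide-lidded sample jar into the mixer's sloping spring seat, lid outwards, press it down against the spring until its lid is below the sliding keeper plate, and slide the keeper fully home over the lid so that it holds the jar down on its own. Leave the short jar and the vial standing where they are.

Things in the scene. Friction and masses are not known exactly. Their poses are not given: they have to be found in the camera images.
- sample_jar_centre (a point): Centre (half-way up, on the axis) of the jar to load: white round plastic jar with a wide flat grey lid, 44 mm across, 72 mm tall; the lid is the top 19 mm, the body below it 42 mm across. About 0.1 kg. It stands upright on the bench; z runs along the jar towards the lid. May be held by the lid.
- short_jar_centre (a point): Centre of a bystander: a jar of the same kind but only 56 mm tall, 42 mm across. Loose; leave it.
- vial_centre (a point): Centre of a bystander: white vial 36 mm across, 78 mm tall, with a narrower (27 mm) dark cap. Loose; leave it. The three stand in a row about 120 mm apart; which has which place differs from run to run.
- mixer: The mixer: fixed grey wedge-shaped casing on feet, 156 mm wide, 180 mm deep, 70 mm high in front, 150 mm at the back; its deck slopes at 30 degrees, down towards the robot, and carries the seat and the keeper. Origin: middle of its underside, straight below seat_mouth; x to its back, y to its left, z up. Yaw differs in each run.
- seat_mouth (a point): Centre of the seat's mouth in the deck, 112 mm above the bench. z points out along the bore, 30 deg from vertical, leaning to the mixer's front; y is level, the keeper's slide; x goes up the slope. Bore 49 mm wide (52 in the top 6 mm). Jar let go on the plunger: its bottom at z = -27 mm, lid top at +45 mm. Locked: lid top at +12 mm.
- keeper_way (a point): Point on the seat's axis level with the keeper plate's top, 18 mm out from the mouth; fixed, axes as seat_mouth. The plate fills z = 12 to 18 mm from the mouth; below it is 12 mm of free height to the deck. Guide rails for the plate at x = -49 to -34 and 34 to 49 mm, 150 mm long in y, end at z = 23 mm.
- locked_centre (a point): Point on the seat's axis 24 mm below the mouth: where the jar's centre is when the keeper holds it down. Fixed to the mixer; axes as seat_mouth.
- plunger (a joint): Travel (m) of the spring plunger the jar stands on: 0 = up (its top 27 mm below the mouth), 0.040 = bottom stop; grows as the jar is pushed in. 0.033 puts the lid's top level with the keeper's underside; push a little deeper to slide the keeper. The spring pushes back with 3 N at 0, 10 N at 0.035, and lifts the jar when let go.
- keeper (a joint): Travel (m) of the keeper: 0 open, 0.026 fully home, along +y of seat_mouth. A captive steel plate, 80 (x) by 108 (y) by 6 mm, between the rails. Polished; slides with about 3 N, stays where left. Home, its solid end (the -y side of its window) covers half of the lid and traps it.
- keeper_window (a point): Centre of the keeper's window, on the plate's top; moves with the keeper. Window 54 mm (x) by 52 mm (y); over the seat when open. The jar goes in through it, and fingers reach through it to press the lid. While they hold the lid down they can push the window's +y edge in +y, which draws the solid end over the lid behind them.
- keeper_bar (a point): Middle of the window's +y edge (inner edge of the keeper's cross bar), half-way through the plate; moves with the keeper. When open, 26 mm in +y from the seat's axis. The bar is 12 mm wide (y); its outer edge is turned up to z = 23 mm from the mouth.
Things that resemble listed ones, but are neither listed nor needed, are in the scene too. Leave any pink look-alike of the part that bears sample_jar_centre alone.

How it is judged:
On the way, in this order (a step that is already met when the one before it is completed fails the run):
1. the sample jar stands in the open seat, lid outwards (horizontal distance between sample_jar_centre and locked_centre below 0.024 m and distance between sample_jar_centre and locked_centre below 0.04 m and angle between the z axis of sample_jar_centre and the z axis of locked_centre, either way round below 0.2 rad and angle between sample_jar_centre's own z axis and vertical below 1 rad and value of joint keeper below 0.012 m), for 0.1 s.
2. the jar is pressed down against the spring, its lid below the keeper plate (value of joint plunger above 0.0305 m and distance between sample_jar_centre and locked_centre below 0.009 m), for 0.1 s.
3. the keeper is fully home over the lid (value of joint keeper above 0.021 m and value of joint plunger above 0.029 m), for 0.2 s.
At the end, for the whole second after the job is handed in: The sample jar is in the seat, lid outwards, its centre within 8 mm of its locked place and its axis within about 8 degrees of the seat's; the plunger is held in by at least 29 mm and the keeper stands at 21 mm or more of its 26 mm; the short jar and the vial are within 20 mm of where they stood (all of step 3 and distance between sample_jar_centre and locked_centre below 0.008 m and angle between the z axis of sample_jar_centre and the z axis of locked_centre, either way round below 0.15 rad and angle between sample_jar_centre's own z axis and vertical below 1 rad and distance of each of short_jar_centre, vial_centre from where it was at the start of the episode below 0.02 m); the robot touches nothing.
It fails at once if the short jar or the vial is knocked over or shifted by more than 30 mm (distance of any of short_jar_centre, vial_centre from where it was at the start of the episode above 0.03 m or angle between any of short_jar_centre, vial_centre's own z axis and vertical above 0.5 rad).
It also fails if it takes over 48 s, if anything falls off the work surface, if the arm or the gripper's body presses on something with over 40 N, if the wrist force passes 120 N, or if a joint passes its speed limit or range.

## Working session

There is one attempt and no reset: what is moved stays moved. The work goes in short steps, Python scripts to look and compute and a tool call to move; the robot and the scene stay as the last step left them, time stands still between calls to the robot, and variables do not carry over. Pictures are saved under pics/ and viewed, at most 13 in all, crops included, and the job is handed in when it is done.

Besides the shell and the picture viewer there is one more tool, called after ">>>" by a JSON object that holds its "name" and its "arguments", one argument or row to a line. send_rows: Moves the arm, as the interface text tells. Its arguments: {"type":"object","properties":{"rows":{"type":"array"},"claw":{"type":"number"}},"required":["rows"]}

```bash
mkdir -p pics; cat > h.py <<'E'
import numpy as np, cv2
from plant import *
def cam(n):
    p=camera_params(n); R=cv2.Rodrigues(np.array(p["rvec"],float))[0]; t=np.array(p["tvec"],float).ravel()
    f=200/np.tan(np.radians(p["vfov"])/2); return R,t,f,p["cx"],p["cy"]
def pix(n,P):
    R,t,f,cx,cy=cam(n); c=np.atleast_2d(P)@R.T+t
    return np.c_[f*c[:,0]/c[:,2]+cx,f*c[:,1]/c[:,2]+cy]
def world(n,d):
    R,t,f,cx,cy=cam(n); v,u=np.mgrid[:400,:640]
    c=np.stack([(u-cx)/f*d,(v-cy)/f*d,d],-1); W=(c-t)@R; W[d<=0]=np.nan; return W
E
python3 - <<'E'
from h import *
np.set_printoptions(precision=4,suppress=True)
ims=[]
for n in("top","side"):
    im,d=capture(n); np.save(n+".npy",d); cv2.imwrite(f"pics/{n}0.png",im)
    for l in("sample_jar_centre","short_jar_centre","vial_centre","seat_mouth","keeper_window","keeper_bar","mixer","keeper_way","locked_centre"):
        for r in pinpoint(l,n)[:4]: print(n,l,np.array(r["at"]),round(r["score"],2),pix(n,r["at"])[0].round())
print(observe()["time"],camera_params("top"),camera_params("side"),observe()["eef_rot"])
E
```

```text
top sample_jar_centre [ 0.3386 -0.1243  0.0334] 0.86 [371. 276.]
top sample_jar_centre [ 0.429  -0.1496  0.0354] 0.78 [382. 233.]
top short_jar_centre [ 0.4326 -0.0124  0.0325] 0.72 [318. 232.]
top vial_centre [0.4333 0.0862 0.0395] 0.57 [271. 232.]
top seat_mouth [ 0.6216 -0.0713  0.1097] 0.8 [346. 136.]
top seat_mouth [ 0.6107 -0.0712  0.1301] 0.29 [347. 139.]
top keeper_window [ 0.6135 -0.0722  0.1307] 0.75 [348. 137.]
top keeper_bar [ 0.614  -0.0464  0.1278] 0.72 [334. 137.]
top keeper_bar [ 0.6168 -0.0712  0.1296] 0.71 [347. 136.]
top mixer [ 0.6174 -0.0717 -0.0002] 0.6 [344. 151.]
side sample_jar_centre [ 0.334  -0.1238  0.0392] 0.68 [234. 258.]
side sample_jar_centre [ 0.4281 -0.1511  0.034 ] 0.67 [280. 270.]
side short_jar_centre [ 0.4375 -0.0179  0.0245] 0.73 [292. 235.]
side short_jar_centre [ 0.6208 -0.0704  0.1107] 0.24 [382. 217.]
side vial_centre [0.4324 0.0818 0.0425] 0.74 [294. 204.]
side seat_mouth [ 0.6245 -0.071   0.1114] 0.71 [384. 217.]
side keeper_window [ 0.612  -0.0762  0.1311] 0.81 [379. 209.]
side keeper_bar [ 0.616  -0.0463  0.1243] 0.71 [380. 204.]
side keeper_bar [ 0.6311 -0.0769  0.0929] 0.25 [387. 226.]
side mixer [ 0.624  -0.0754 -0.0001] 0.61 [381. 264.]
side keeper_way [ 0.616  -0.0687  0.1289] 0.57 [380. 208.]
side locked_centre [ 0.629  -0.0769  0.0939] 0.83 [386. 226.]
1.0 {'vfov': 50.770188197741, 'cx': 329.95844151694484, 'cy': 203.0411174986176, 'rvec': array([ 2.171 , -2.1808,  0.1367]), 'tvec': array([-0.0371,  0.4956,  0.8841])} {'vfov': 42.593496850212716, 'cx': 323.91506225126415, 'cy': 198.08167872208884, 'rvec': array([ 2.0898,  0.0535, -0.0187]), 'tvec': array([-0.5038,  0.0786,  1.1401])} [[ 0.9451  0.3267  0.0001]
 [ 0.3267 -0.9451 -0.    ]
 [ 0.0001  0.     -1.    ]]
```

View pics/top0.png

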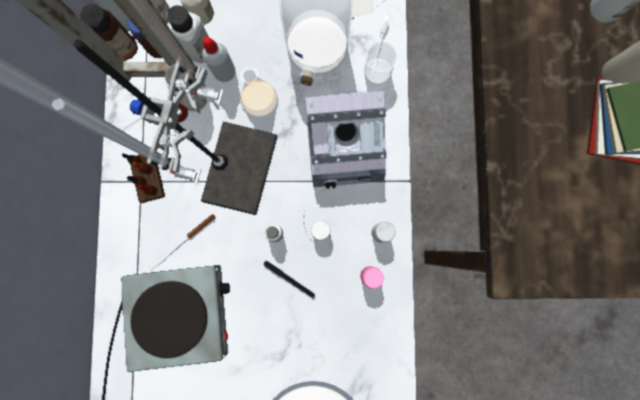

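View pics/side0.png

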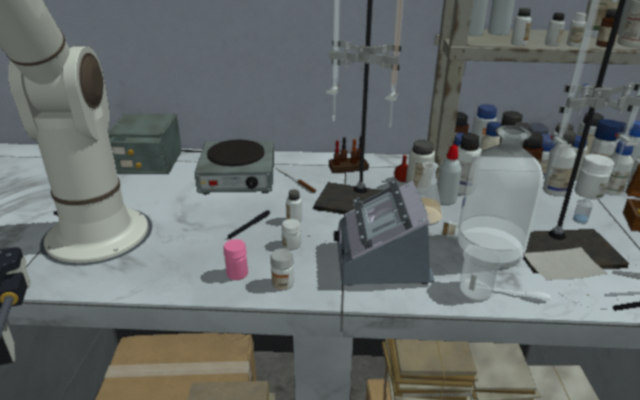

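Candidates for the sample jar in the top picture are the pink jar at (371,276) and the white jar with a grey lid at (382,233). The short jar is at (318,232) and the vial at (271,232). The white one fits the description, and the pink one is the look-alike. I'll confirm with a crop and measure yaw and centres from depth.

```bash
python3 - <<'E'
from h import *
np.set_printoptions(precision=4,suppress=True)
a=cv2.imread("pics/top0.png");b=cv2.imread("pics/side0.png")
c1=cv2.resize(a[85:295,250:410],None,fx=2.6,fy=2.6,interpolation=3); c2=cv2.resize(b[170:300,210:440],(384,217),interpolation=3)
o=np.zeros((546,800,3),np.uint8);o[:,:416]=c1;o[:217,416:]=c2
o[230:230+305,416:]=cv2.resize(b[170:250,335:435],(384,305),interpolation=3); cv2.imwrite("pics/crop.png",o)
for n in("top","side"):
    W=world(n,np.load(n+".npy"))
    for l,c in(("jar",(.429,-.150)),("short",(.435,-.015)),("vial",(.433,.084)),("pink",(.336,-.124))):
        m=(np.hypot(W[...,0]-c[0],W[...,1]-c[1])<.04)&(W[...,2]>.02)
        P=W[m]; zt=np.percentile(P[:,2],97); T=P[P[:,2]>zt-.006]
        print(n,l,len(P),"top",zt,"rect",cv2.minAreaRect(T[:,:2].astype(np.float32)),T.mean(0))
    # deck
    mk=regions_of("mixer",n)[0]["mask"]; P=W[mk&(W[...,2]>.02)]
    P=P[np.isfinite(P).all(1)]
    print("mixer rect",cv2.minAreaRect(P[:,:2].astype(np.float32)))
    rng=np.random.default_rng(0);best=0
    for _ in range(600):
        q=P[rng.choice(len(P),3,False)];v=np.cross(q[1]-q[0],q[2]-q[0]);L=np.linalg.norm(v)
        if L<1e-5: continue
        v=v/L*np.sign(v[2]+1e-9)
        if abs(v[2]-.866)>.06: continue
        k=abs((P-q[0])@v)<.003
        if k.sum()>best: best=k.sum();K=k
    Q=P[K];cen=Q.mean(0);v=np.linalg.svd(Q-cen,full_matrices=False)[2][2];v*=np.sign(v[2])
    print("plane",best,len(P),v,"slope",np.degrees(np.arccos(v[2])),"yaw",np.degrees(np.arctan2(-v[1],-v[0])),"dist seat",(np.array([.623,-.0712,.1105])-cen)@v)
    for l in("keeper","keeper_bar"):
        for r in regions_of(l,n)[:2]:
            P=W[r["mask"]];P=P[np.isfinite(P).all(1)];print(l,r["score"],len(P),cv2.minAreaRect(P[:,:2].astype(np.float32)))
E
```

```text
top jar 389 top 0.07300228169550761 rect ((0.4309687316417694, -0.1498766839504242), (0.0394771546125412, 0.04090800881385803), 88.78439331054688) [ 0.4314 -0.15    0.0704]
top short 308 top 0.05709404727695908 rect ((0.43528151512145996, -0.016681961715221405), (0.03838019073009491, 0.03828920051455498), 44.3123893737793) [ 0.4352 -0.0172  0.0545]
top vial 259 top 0.07874842848165473 rect ((0.4317290186882019, 0.0812559425830841), (0.022949036210775375, 0.022884801030158997), 45.81733322143555) [0.4316 0.0814 0.0764]
top pink 393 top 0.07316990744253322 rect ((0.3380134105682373, -0.1237230896949768), (0.04037189856171608, 0.04026828333735466), 69.28814697265625) [ 0.3376 -0.1241  0.0704]Traceback (most recent call last):
  File "<stdin>", line 14, in <module>
IndexError: list index out of range
```

View pics/crop.png

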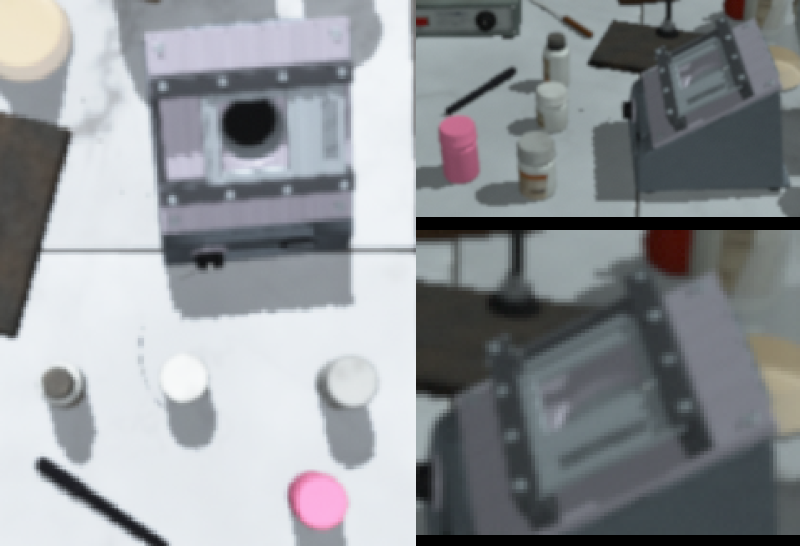

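The crop confirms it: the grey-lidded white jar at crop (350,382), top at 72 mm, is the sample jar. The pink one at crop (318,500) is the look-alike. The keeper's window is open over the dark bore at crop (250,122).

```bash
python3 - <<'E'
from h import *
np.set_printoptions(precision=4,suppress=True)
for n in("top","side"):
    W=world(n,np.load(n+".npy"))
    m=(abs(W[...,0]-.62)<.13)&(abs(W[...,1]+.072)<.11)&(W[...,2]>.06)&(W[...,2]<.2)
    P=W[m]
    if n=="side":
        P2=P
    rng=np.random.default_rng(0);best=0
    for _ in range(1500):
        q=P[rng.choice(len(P),3,False)];v=np.cross(q[1]-q[0],q[2]-q[0]);L=np.linalg.norm(v)
        if L<1e-5: continue
        v=v/L*np.sign(v[2]+1e-9)
        if abs(v[2]-.866)>.06: continue
        k=abs((P-q[0])@v)<.003
        if k.sum()>best: best=k.sum();K=k
    Q=P[K];cen=Q.mean(0);v=np.linalg.svd(Q-cen,full_matrices=False)[2][2];v*=np.sign(v[2])
    yaw=np.arctan2(-v[1],-v[0])
    print(n,"plane",best,len(P),v,"slope",np.degrees(np.arccos(v[2])),"yaw",np.degrees(yaw),"seat off",(np.array([.623,-.0712,.1105])-cen)@v,cv2.minAreaRect(P[:,:2].astype(np.float32)))
    # line edges of image -> yaw: world positions of strong straight edges
    g=cv2.imread(f"pics/{n}0.png",0)
    mm=cv2.dilate(m.astype(np.uint8),np.ones((5,5)))
    ls=cv2.createLineSegmentDetector().detect(g)[0][:,0]
    for x1,y1,x2,y2 in ls:
        if np.hypot(x2-x1,y2-y1)<22: continue
        a,b=(int(round(y1)),int(round(x1))),(int(round(y2)),int(round(x2)))
        if not(mm[min(a[0],399),min(a[1],639)] and mm[min(b[0],399),min(b[1],639)]): continue
        p,q=W[min(a[0],399),min(a[1],639)],W[min(b[0],399),min(b[1],639)]; d=q-p; print("edge",(x1,y1,x2,y2),d,np.degrees(np.arctan2(d[1],d[0])))
    for _ in range(2):
        im,d=capture(n)
        for l in("seat_mouth","keeper_window","keeper_bar","mixer","sample_jar_centre"):
            print(n,l,[(np.array(r["at"]),round(r["score"],2)) for r in pinpoint(l,n)[:2]])
print(observe()["time"])
E
```

```text
top plane 2776 6350 [-0.5029 -0.0435  0.8633] slope 30.315307428681287 yaw 4.947324841840122 seat off -0.000528936502052851 ((0.6209481954574585, -0.07122229784727097), (0.15262655913829803, 0.15649394690990448), 5.048776149749756)
edge (np.float32(384.28418), np.float32(118.129326), np.float32(386.13538), np.float32(156.96983)) [-0.0544 -0.0201 -0.1135] -159.68993898957123
edge (np.float32(305.58322), np.float32(113.87992), np.float32(384.4049), np.float32(107.22947)) [ 0.0153 -0.153  -0.0031] -84.30545689593676
edge (np.float32(310.83066), np.float32(122.98889), np.float32(313.644), np.float32(153.07648)) [-0.0458 -0.0046 -0.0546] -174.2233662887786
edge (np.float32(330.49536), np.float32(155.33215), np.float32(380.6663), np.float32(151.11656)) [ 0.0079 -0.1017  0.0005] -85.57419664625188
edge (np.float32(313.11453), np.float32(173.96574), np.float32(351.9031), np.float32(172.97313)) [ 0.0118 -0.0848 -0.0553] -82.05351918972062
edge (np.float32(351.89673), np.float32(170.86284), np.float32(381.98807), np.float32(168.1119)) [ 0.0067 -0.0625 -0.0027] -83.90193684700722
edge (np.float
[... 2741 characters left out ...]
0.074 ,  0.0023]), 0.33)]
side keeper_bar [(array([ 0.613 , -0.0476,  0.1264]), 0.8)]
side mixer [(array([ 0.6252, -0.0722,  0.0013]), 0.84)]
side sample_jar_centre [(array([ 0.3363, -0.1277,  0.0422]), 0.62), (array([ 0.4302, -0.1534,  0.0354]), 0.56)]
side seat_mouth [(array([ 0.6242, -0.069 ,  0.1137]), 0.62)]
side keeper_window [(array([ 0.6141, -0.076 ,  0.1303]), 0.57), (array([ 0.4365, -0.0184,  0.0268]), 0.42)]
side keeper_bar [(array([ 0.6122, -0.048 ,  0.1251]), 0.85)]
side mixer [(array([ 0.6228, -0.074 ,  0.0013]), 0.88), (array([ 0.616 , -0.0717,  0.1311]), 0.56)]
side sample_jar_centre [(array([ 0.4313, -0.1481,  0.0338]), 0.72), (array([ 0.3355, -0.1281,  0.0395]), 0.72)]
2.25
```

>>> {"name": "send_rows", "arguments": {
  "claw": -1,
  "rows": [
    {"slide":[0.018,0.038,-0.004],"turn":-1.15},
    {"slide":[0.018,0.038,-0.004],"turn":-1.15},
    {"slide":[0.018,0.038,-0.004],"turn":-1.15},
    {"slide":[0.018,0.038,-0.004],"turn":-1.15},
    {"slide":[0.018,0.038,-0.004],"turn":-1.15},
    {"slide":[0.018,0.038,-0.004],"turn":-1.15},
    {"slide":[0.018,0.038,-0.004],"turn":-1.15},
    {"slide":[0.018,0.038,-0.004],"turn":-1.15},
    {"slide":[0.018,0.038,-0.004],"turn":-1.15},
    {"slide":[0.018,0.038,-0.004],"turn":-1.15},
    {"slide":[0.018,0.038,-0.004],"turn":-1.15},
    {"slide":[0.018,0.038,-0.004],"turn":-1.15},
    {"slide":[0,0,0],"turn":0}
  ]
}}

```text
time: 3.88
position: [0.4298, -0.1549, 0.179]
eef_rot: [[0.995, 0.098, 0.001], [0.098, -0.995, 0.001], [0.001, -0.001, -1.0]]
ft_force: [-0.1, -0.7, 0.6]
opening: 0.999
grip_force: 0.0
```

>>> {"name": "send_rows", "arguments": {
  "rows": [
    {"slide":[0.001,0.005,-0.02],"turn":-0.4},
    {"slide":[0,0,-0.025],"turn":0},
    {"slide":[0,0,-0.025],"turn":0},
    {"slide":[0,0,-0.025],"turn":0},
    {"slide":[0,0,-0.024],"turn":0},
    {"slide":[0,0,0],"turn":0},
    {"slide":[0,0,0],"turn":0}
  ]
}}

```text
time: 4.75
position: [0.4298, -0.1539, 0.0604]
eef_rot: [[0.996, 0.084, 0.001], [0.084, -0.996, -0.0], [0.001, 0.001, -1.0]]
ft_force: [0.8, -0.1, 0.6]
opening: 0.999
grip_force: 0.0
```

>>> {"name": "send_rows", "arguments": {
  "rows": [
    {"slide":[0.001,0.0035,0],"turn":0.3},
    {"slide":[0,0,0],"turn":0}
  ]
}}

```text
time: 5.0
position: [0.4311, -0.1498, 0.0605]
eef_rot: [[0.996, 0.091, 0.002], [0.091, -0.996, -0.001], [0.001, 0.001, -1.0]]
ft_force: [0.8, 0.5, -0.1]
opening: 1.001
grip_force: 0.0
```

>>> {"name": "send_rows", "arguments": {
  "claw": 1,
  "rows": [
    {"slide":[0,0,0],"turn":0},
    {"slide":[0,0,0],"turn":0},
    {"slide":[0,0,0],"turn":0},
    {"slide":[0,0,0],"turn":0},
    {"slide":[0,0,0],"turn":0},
    {"slide":[0,0,0],"turn":0}
  ]
}}

```text
time: 5.75
position: [0.4304, -0.1499, 0.0597]
eef_rot: [[0.996, 0.09, 0.0], [0.09, -0.996, -0.0], [0.0, 0.0, -1.0]]
ft_force: [0.3, 0.3, -0.3]
opening: 0.438
grip_force: 29.7
```

>>> {"name": "send_rows", "arguments": {
  "rows": [
    {"slide":[0,0,0.015],"turn":0},
    {"slide":[0,0,0.035],"turn":0},
    {"slide":[0,0,0.05],"turn":0},
    {"slide":[0,0,0.05],"turn":0},
    {"slide":[0.02,0.0085,0],"turn":0},
    {"slide":[0.025,0.011,0],"turn":0},
    {"slide":[0.025,0.011,0],"turn":0},
    {"slide":[0.025,0.011,0],"turn":0},
    {"slide":[0.025,0.011,0],"turn":0},
    {"slide":[0.025,0.011,0],"turn":0},
    {"slide":[0.025,0.009,0],"turn":0},
    {"slide":[0.0135,0.0055,0],"turn":0},
    {"slide":[0,0,0],"turn":0},
    {"slide":[0,0,0],"turn":0}
  ]
}}

```text
time: 7.5
position: [0.6129, -0.0724, 0.2097]
eef_rot: [[0.996, 0.09, -0.001], [0.09, -0.996, -0.001], [-0.001, 0.0, -1.0]]
ft_force: [-0.8, 0.3, -0.7]
opening: 0.443
grip_force: 29.7
```

```bash
cat > look.py <<'E'
import sys
from h import *
np.set_printoptions(precision=4,suppress=True)
s=observe(); print(s["time"],s["position"],s["ft_force"],s["opening"],s["grip_force"])
o=[]
for n,(x,y) in(("side",(300,140)),("top",(270,60))):
    im,d=capture(n); np.save(f"{n}_{sys.argv[1]}.npy",d); c=im[y:y+130,x:x+130]; o.append(cv2.resize(c,(400,400),interpolation=3))
    for l in("sample_jar_centre","keeper_bar","keeper_window"):
        for r in pinpoint(l,n)[:2]: print(n,l,np.array(r["at"]),round(r["score"],2),pix(n,r["at"])[0].round())
cv2.imwrite(f"pics/{sys.argv[1]}.png",np.hstack(o))
E
python3 look.py a
```

```text
7.5 [ 0.6129 -0.0724  0.2097] [-0.8043  0.2543 -0.6746] 0.4432151384968272 29.72024361079093
side sample_jar_centre [ 0.6097 -0.0712  0.1846] 0.96 [379. 183.]
side sample_jar_centre [ 0.3355 -0.1269  0.0377] 0.83 [235. 259.]
side keeper_bar [ 0.6138 -0.0519  0.1279] 0.83 [379. 204.]
side keeper_window [ 0.6128 -0.0739  0.1306] 0.96 [379. 209.]
top sample_jar_centre [ 0.3362 -0.1208  0.0355] 0.76 [369. 278.]
top sample_jar_centre [ 0.613  -0.0709  0.1846] 0.55 [349. 130.]
top keeper_bar [ 0.6126 -0.0453  0.1218] 0.75 [334. 139.]
top keeper_window [ 0.6131 -0.0713  0.1288] 0.98 [347. 137.]
```

View pics/a.png

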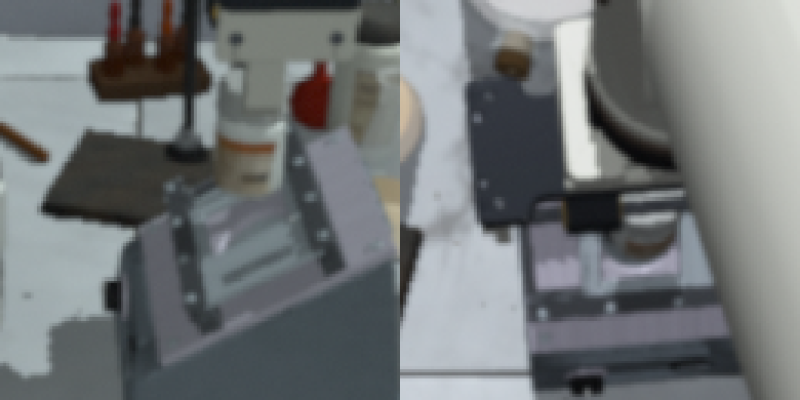

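The picture shows the jar held upright by its lid over the open window, side crop (250,150). I'm lowering it into the window.

>>> {"name": "send_rows", "arguments": {
  "rows": [
    {"slide":[0.001,0,-0.015],"turn":0},
    {"slide":[0,0,-0.01],"turn":0},
    {"slide":[0,0,-0.006],"turn":0},
    {"slide":[0,0,-0.004],"turn":0},
    {"slide":[0,0,-0.003],"turn":0},
    {"slide":[0,0,-0.001],"turn":0},
    {"slide":[0,0,0],"turn":0}
  ]
}}

```text
time: 8.78
position: [0.615, -0.0718, 0.1709]
eef_rot: [[0.996, 0.09, 0.0], [0.09, -0.996, -0.0], [0.0, 0.0, -1.0]]
ft_force: [0.5, 0.2, -1.4]
opening: 0.442
grip_force: 29.7
```

>>> {"name": "send_rows", "arguments": {
  "rows": [
    {"slide":[-0.004,-0.0004,0],"turn":0},
    {"slide":[-0.0045,-0.0004,0],"turn":0},
    {"slide":[-0.0045,-0.0004,0],"turn":0},
    {"slide":[0,0,0],"turn":0}
  ]
}}

```text
time: 9.28
position: [0.6026, -0.0729, 0.1716]
eef_rot: [[0.996, 0.09, 0.002], [0.09, -0.996, -0.0], [0.002, 0.0, -1.0]]
ft_force: [3.0, 0.5, 2.0]
opening: 0.443
grip_force: 29.9
```

>>> {"name": "send_rows", "arguments": {
  "rows": [
    {"slide":[-0.003,-0.0003,-0.001],"turn":0},
    {"slide":[-0.003,-0.0003,-0.0013],"turn":0},
    {"slide":[-0.0034,-0.0003,-0.0015],"turn":0},
    {"slide":[0,0,0],"turn":0}
  ]
}}

```text
time: 9.78
position: [0.5917, -0.0741, 0.1664]
eef_rot: [[0.996, 0.09, -0.001], [0.09, -0.996, -0.0], [-0.001, -0.0, -1.0]]
ft_force: [2.0, 0.7, 0.2]
opening: 0.444
grip_force: 29.8
```

```bash
python3 look.py b
```

```text
9.775 [ 0.5917 -0.0741  0.1664] [2.0417 0.6532 0.2078] 0.4435525661661797 29.777643758570775
side sample_jar_centre [ 0.598  -0.0729  0.1481] 0.7 [372. 200.]
side sample_jar_centre [ 0.3389 -0.1278  0.0389] 0.68 [236. 259.]
side keeper_window [ 0.6154 -0.0715  0.1284] 0.75 [380. 209.]
top sample_jar_centre [ 0.3373 -0.1203  0.0347] 0.94 [369. 277.]
top sample_jar_centre [ 0.6022 -0.0707  0.1405] 0.43 [347. 141.]
```

View pics/b.png

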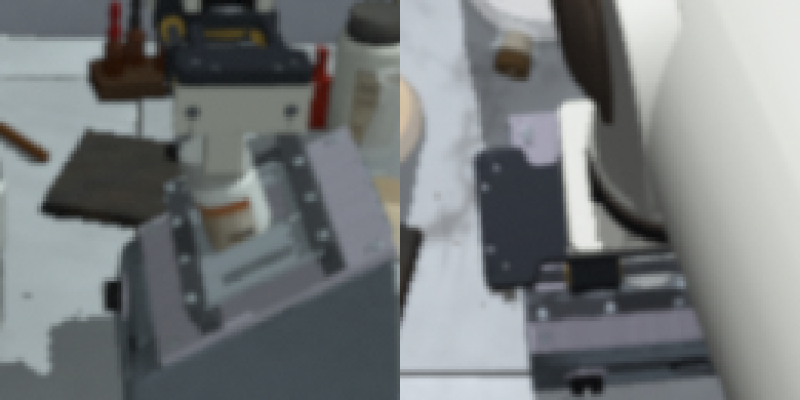

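The jar at side crop (230,210) is visibly tilted about 15–20°, with its bottom in the window. I'm continuing the roll.

>>> {"name": "send_rows", "arguments": {
  "rows": [
    {"slide":[-0.0025,-0.0002,-0.002],"turn":0},
    {"slide":[-0.0025,-0.0002,-0.002],"turn":0},
    {"slide":[-0.0025,-0.0003,-0.002],"turn":0},
    {"slide":[0,0,0],"turn":0}
  ]
}}

```text
time: 10.68
position: [0.5848, -0.0746, 0.1609]
eef_rot: [[0.996, 0.09, -0.0], [0.09, -0.996, -0.0], [-0.0, 0.0, -1.0]]
ft_force: [2.5, 0.8, 0.8]
opening: 0.441
grip_force: 29.8
```

```bash
python3 look.py c; python3 - <<'E'
from h import *
# jar tilt from side depth: points of the jar near the mixer above plate; project to (u,w) and estimate from silhouette mask
for n in("side",):
    W=world(n,np.load(n+"_c.npy"))
    for r in regions_of("sample_jar_centre",n):
        P=W[r["mask"]];P=P[np.isfinite(P).all(1)];c=np.median(P,0)
        if c[0]<.5: continue
        q=np.c_[(P[:,0]-.623)*.996+(P[:,1]+.0715)*.0906,P[:,2]-.112]*1e3
        print(r["score"],len(P),c)
        for w in range(int(q[:,1].min()),int(q[:,1].max()),5):
            k=q[abs(q[:,1]-w)<2.5,0]
            if len(k)>3: print(w,np.percentile(k,[2,50,98]).round(1))
E
```

```text
10.675 [ 0.5848 -0.0746  0.1609] [2.4955 0.8285 0.8332] 0.4407266820273036 29.775802231743
side sample_jar_centre [ 0.3322 -0.127   0.0357] 0.93 [233. 260.]
side sample_jar_centre [ 0.5968 -0.0725  0.1384] 0.62 [371. 205.]
side keeper_bar [ 0.611  -0.0476  0.1271] 0.71 [377. 203.]
side keeper_bar [ 0.5982 -0.076   0.1408] 0.3 [372. 205.]
side keeper_window [ 0.61   -0.0758  0.1314] 0.89 [378. 209.]
top sample_jar_centre [ 0.3372 -0.122   0.0327] 0.93 [370. 277.]
top sample_jar_centre [ 0.5965 -0.073   0.1401] 0.48 [348. 144.]
0.56 520 [ 0.59826385 -0.09048871  0.14319317]
-3 [-38.7 -31.2 -28.4]
2 [-43.3 -31.1 -23.5]
7 [-37.1 -26.9 -16.5]
12 [-38.9 -23.1  -2.5]
17 [-42.  -19.6   2.1]
22 [-45.2 -17.1   0.3]
27 [-47.7 -23.2  -2.2]
32 [-46.8 -25.2  -4.5]
37 [-52.5 -27.1  -6.8]
42 [-54.5 -31.1 -10.7]
47 [-58.7 -24.5 -12.6]
52 [-57.7 -52.2 -19.2]
57 [-50.6 -47.4 -17.7]
```

View pics/c.png

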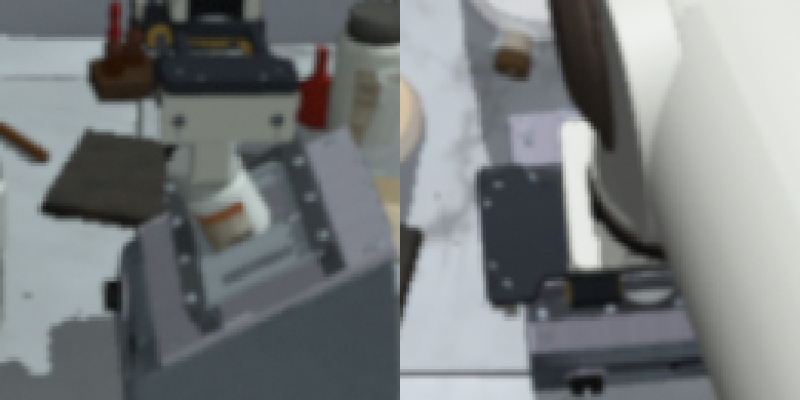

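>>> {"name": "send_rows", "arguments": {
  "rows": [
    {"slide":[0.003,0.0003,0.0017],"turn":0},
    {"slide":[0.0027,0.0003,0.0016],"turn":0},
    {"slide":[0,0,0],"turn":0},
    {"slide":[0.002,0.0002,-0.0035],"turn":0},
    {"slide":[0.002,0.0002,-0.0035],"turn":0},
    {"slide":[0.002,0.0002,-0.0035],"turn":0},
    {"slide":[0,0,0],"turn":0}
  ]
}}

```text
time: 12.0
position: [0.5976, -0.0734, 0.1545]
eef_rot: [[0.996, 0.09, 0.001], [0.09, -0.996, -0.0], [0.001, 0.001, -1.0]]
ft_force: [-0.4, 0.0, 5.3]
opening: 0.437
grip_force: 30.1
```

>>> {"name": "send_rows", "arguments": {
  "rows": [
    {"slide":[0.002,0.0002,-0.0035],"turn":0},
    {"slide":[0,0,0],"turn":0}
  ]
}}

```text
time: 12.25
position: [0.5991, -0.0731, 0.1503]
eef_rot: [[0.996, 0.09, 0.001], [0.09, -0.996, 0.0], [0.001, 0.0, -1.0]]
ft_force: [1.1, 0.4, 0.3]
opening: 0.443
grip_force: 29.8
```

```bash
cat > tilt.py <<'E'
import sys
from h import *
from scipy.optimize import least_squares
# fit lid/body cylinder (r 21.5) axis to visible side+top depth points of jar
s=observe();print(s["time"],s["position"].round(4),s["ft_force"].round(1))
A=[]
for n in("side","top"):
    im,d=capture(n);W=world(n,d)
    for r in regions_of("sample_jar_centre",n):
        P=W[cv2.erode(r["mask"].astype(np.uint8),np.ones((3,3)))>0];P=P[np.isfinite(P).all(1)]
        if len(P)<20 or np.median(P[:,0])<.5: continue
        q=np.c_[(P[:,0]-.623)*.996+(P[:,1]+.0715)*.0906,-(P[:,0]-.623)*.0906+(P[:,1]+.0715)*.996,P[:,2]-.112]*1e3
        S=np.c_[.866*q[:,0]+.5*q[:,2],q[:,1],-.5*q[:,0]+.866*q[:,2]]
        S=S[(S[:,2]>20)&(abs(S[:,0])<35)&(abs(S[:,1])<35)]; print(n,len(S)); A.append(S)
        break
S=np.vstack(A)
f=lambda p:np.hypot(S[:,0]-p[0]-p[1]*(S[:,2]-30),S[:,1]-p[2]-p[3]*(S[:,2]-30))-21.5
r=least_squares(f,[0,0,0,0],loss="soft_l1",f_scale=2)
print("axis at z=30: x,y",r.x[[0,2]].round(1),"slopes deg x,y",np.degrees(r.x[[1,3]]).round(1),"res",np.median(abs(f(r.x))).round(2),"z max",np.percentile(S[:,2],98))
E
python3 tilt.py
```

```text
12.25 [ 0.5991 -0.0731  0.1503] [1.1 0.4 0.3]
side 219
top 24
axis at z=30: x,y [-2.1  0.9] slopes deg x,y [18.  -6.9] res 1.36 z max 58.17661470039087
```

>>> {"name": "send_rows", "arguments": {
  "rows": [
    {"slide":[0.002,0.0002,-0.0035],"turn":0},
    {"slide":[0.002,0.0002,-0.0035],"turn":0},
    {"slide":[0,0,0],"turn":0}
  ]
}}

```text
time: 12.82
position: [0.6026, -0.0728, 0.1426]
eef_rot: [[0.996, 0.09, -0.001], [0.09, -0.996, 0.0], [-0.001, -0.0, -1.0]]
ft_force: [1.0, -0.4, -1.1]
opening: 0.441
grip_force: 29.7
```

>>> {"name": "send_rows", "arguments": {
  "rows": [
    {"slide":[0.001,0.0001,-0.0018],"turn":0},
    {"slide":[0.0005,0,-0.0009],"turn":0},
    {"slide":[0,0,0],"turn":0}
  ]
}}

```text
time: 13.2
position: [0.604, -0.0727, 0.1406]
eef_rot: [[0.996, 0.09, -0.0], [0.09, -0.996, -0.0], [-0.0, 0.0, -1.0]]
ft_force: [-0.3, -0.3, 1.3]
opening: 0.443
grip_force: 29.9
```

```bash
python3 look.py d
```

```text
13.2 [ 0.604  -0.0727  0.1406] [-0.2848 -0.2745  1.3347] 0.44272025115530017 29.873569432238583
side sample_jar_centre [ 0.6122 -0.0737  0.1217] 0.73 [378. 213.]
side sample_jar_centre [ 0.3363 -0.1269  0.0388] 0.57 [235. 259.]
side keeper_bar [ 0.6109 -0.046   0.1253] 0.66 [377. 204.]
side keeper_window [ 0.6125 -0.0748  0.1318] 0.62 [379. 208.]
side keeper_window [0.4308 0.0832 0.0392] 0.4 [294. 205.]
top sample_jar_centre [ 0.6123 -0.0698  0.1168] 0.65 [346. 139.]
top keeper_window [ 0.6115 -0.0727  0.1291] 0.53 [348. 138.]
```

View pics/d.png

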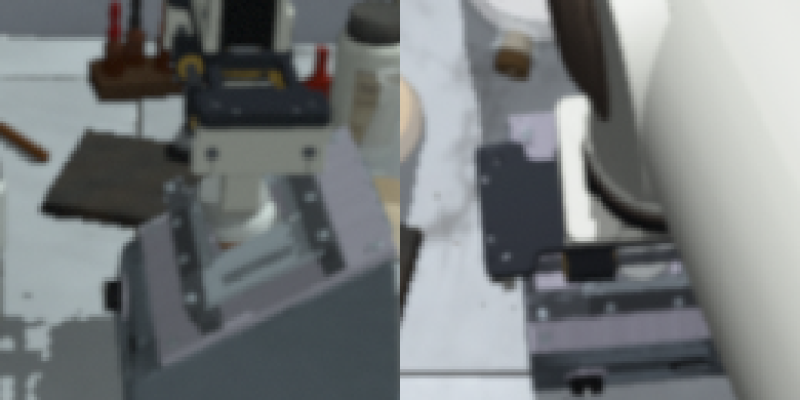

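The jar sits in the bore between the rails. I'm releasing it and raising the gripper.

>>> {"name": "send_rows", "arguments": {
  "claw": -1,
  "rows": [
    {"slide":[0,0,0],"turn":0},
    {"slide":[0,0,0],"turn":0},
    {"slide":[0,0,0],"turn":0},
    {"slide":[0,0,0],"turn":0},
    {"slide":[0,0,0.01],"turn":0},
    {"slide":[0,0,0.02],"turn":0},
    {"slide":[0,0,0.025],"turn":0},
    {"slide":[0,0,0.01],"turn":0},
    {"slide":[0,0,0],"turn":0}
  ]
}}

```text
time: 14.72
position: [0.6049, -0.0728, 0.2069]
eef_rot: [[0.996, 0.09, 0.002], [0.09, -0.996, -0.001], [0.002, 0.001, -1.0]]
ft_force: [0.0, -0.3, 0.6]
opening: 1.003
grip_force: 0.0
```

```bash
python3 look.py e; python3 tilt.py
```

```text
14.725 [ 0.6049 -0.0728  0.2069] [ 0.0004 -0.3207  0.6217] 1.0026428000889942 0.0
side sample_jar_centre [ 0.3345 -0.1254  0.0387] 0.83 [234. 258.]
side sample_jar_centre [ 0.6127 -0.0723  0.1181] 0.75 [378. 214.]
side keeper_bar [ 0.6126 -0.0469  0.1275] 0.94 [378. 203.]
side keeper_window [ 0.6105 -0.0768  0.1284] 0.79 [378. 210.]
side keeper_window [ 0.6315 -0.0751  0.0929] 0.66 [387. 226.]
top sample_jar_centre [ 0.337  -0.1214  0.0334] 0.87 [369. 277.]
top sample_jar_centre [ 0.6117 -0.0697  0.1182] 0.62 [346. 140.]
top keeper_bar [ 0.6133 -0.0465  0.1226] 0.59 [334. 138.]
top keeper_window [ 0.6136 -0.0705  0.1308] 0.53 [347. 137.]
15.125 [ 0.6038 -0.0727  0.2049] [ 0.1 -0.1  0.8]
side 376
top 286
axis at z=30: x,y [-8.5  1.5] slopes deg x,y [62.1  2.1] res 4.41 z max 47.646998016412326
```

View pics/e.png

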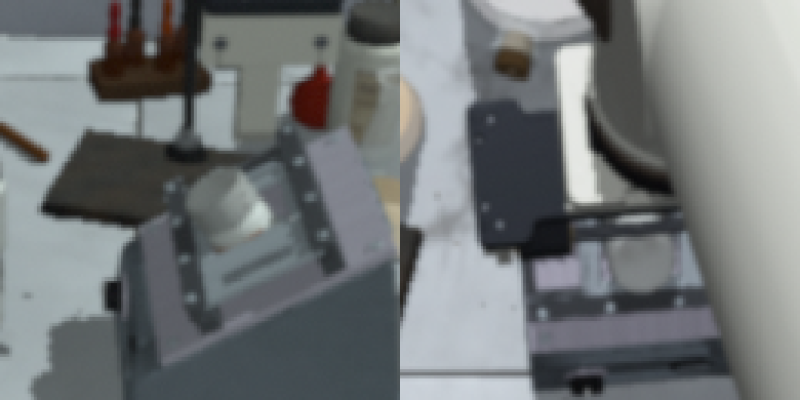

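The jar stands in the seat with its lid outwards, side crop (230,200). I'll measure the lid plane to aim the press.

```bash
cat > lid.py <<'E'
from h import *
for n in("side","top"):
    im,d=capture(n);W=world(n,d);m=None
    for r in regions_of("sample_jar_centre",n):
        P=W[r["mask"]]
        if np.nanmedian(P[:,0])>.5: m=r["mask"];break
    if m is None: print(n,"none");continue
    P=P[np.isfinite(P).all(1)]
    q=np.c_[(P[:,0]-.623)*.996+(P[:,1]+.0715)*.0906,-(P[:,0]-.623)*.0906+(P[:,1]+.0715)*.996,P[:,2]-.112]*1e3
    S=np.c_[.866*q[:,0]+.5*q[:,2],q[:,1],-.5*q[:,0]+.866*q[:,2]]
    rng=np.random.default_rng(1);best=0
    for _ in range(500):
        a=S[rng.choice(len(S),3,False)];v=np.cross(a[1]-a[0],a[2]-a[0]);v=v/(np.linalg.norm(v)+1e-9);v*=np.sign(v[2])
        if v[2]<.9: continue
        k=abs((S-a[0])@v)<1.2
        if k.sum()>best:best=k.sum();K=k
    T=S[K];c=T.mean(0);v=np.linalg.svd(T-c,full_matrices=False)[2][2];v*=np.sign(v[2])
    (cx,cy),rad=cv2.minEnclosingCircle(T[:,:2].astype(np.float32))
    print(n,len(S),best,"normal in seat axes",v.round(3),"lid plane mean",c.round(1),"circle",round(cx,1),round(cy,1),round(rad,1),"ext",T.min(0).round(1),T.max(0).round(1))
E
python3 lid.py
```

```text
side 530 147 normal in seat axes [-0.089 -0.009  0.996] lid plane mean [-10.6  -0.6  44.8] circle -11.2 -0.2 21.6 ext [-29.8 -21.1  42.1] [ 8.9 20.4 47.3]
top 388 202 normal in seat axes [-0.112 -0.     0.994] lid plane mean [-8.6  2.7 44.1] circle -8.1 2.3 21.0 ext [-29.1 -17.   41.1] [ 8.8 21.6 47.4]
```

The lid centre is at seat x≈-9 mm, z≈45 mm, leaning about 6° forward against the window edge. I'll press on its rear half with a drift up-slope to straighten it.

>>> {"name": "send_rows", "arguments": {
  "claw": 0.87,
  "rows": [
    {"slide":[-0.007,-0.001,0],"turn":0},
    {"slide":[-0.006,-0.0007,0],"turn":0},
    {"slide":[0,0,0],"turn":0},
    {"slide":[0,0,0],"turn":0},
    {"slide":[0,0,0],"turn":0},
    {"slide":[0,0,-0.015],"turn":0},
    {"slide":[0,0,-0.015],"turn":0},
    {"slide":[0,0,-0.012],"turn":0},
    {"slide":[0,0,-0.005],"turn":0},
    {"slide":[0,0,0],"turn":0}
  ]
}}

```text
time: 16.77
position: [0.5909, -0.0743, 0.158]
eef_rot: [[0.996, 0.09, -0.001], [0.09, -0.996, 0.0], [-0.001, -0.0, -1.0]]
ft_force: [0.7, 1.2, 0.1]
opening: 0.067
grip_force: 0.0
```

>>> {"name": "send_rows", "arguments": {
  "rows": [
    {"slide":[0.002,0.0002,-0.0027],"turn":0},
    {"slide":[0.002,0.0002,-0.0027],"turn":0},
    {"slide":[0.002,0.0002,-0.0027],"turn":0},
    {"slide":[0,0,0],"turn":0}
  ]
}}

```text
time: 17.27
position: [0.5978, -0.0739, 0.1508]
eef_rot: [[0.996, 0.09, 0.001], [0.09, -0.996, -0.0], [0.001, 0.0, -1.0]]
ft_force: [0.1, -0.3, 2.7]
opening: 0.064
grip_force: 1.2
```

>>> {"name": "send_rows", "arguments": {
  "rows": [
    {"slide":[0.0024,0.0002,-0.0032],"turn":0},
    {"slide":[0.0024,0.0002,-0.0032],"turn":0},
    {"slide":[0,0,0],"turn":0}
  ]
}}

```text
time: 17.65
position: [0.6033, -0.074, 0.1448]
eef_rot: [[0.996, 0.09, 0.003], [0.09, -0.996, -0.001], [0.003, 0.001, -1.0]]
ft_force: [1.1, -0.2, 5.1]
opening: 0.063
grip_force: 1.9
```

```bash
python3 lid.py; python3 look.py f
```

```text
side 321 104 normal in seat axes [0.025 0.03  0.999] lid plane mean [-10.2  -6.1  31.5] circle -7.7 -1.9 20.6 ext [-27.  -21.4  29.4] [12.9 14.3 33. ]
top none
17.85 [ 0.6024 -0.0737  0.1444] [0.4981 0.3057 3.5863] 0.06751923060654921 1.7605518508935347
side sample_jar_centre [ 0.3347 -0.1257  0.0361] 0.68 [234. 259.]
side sample_jar_centre [ 0.6191 -0.0719  0.1054] 0.56 [381. 219.]
side keeper_bar [ 0.6142 -0.0496  0.1277] 0.96 [379. 204.]
side keeper_window [ 0.6116 -0.0752  0.1319] 0.91 [378. 208.]
top sample_jar_centre [ 0.3374 -0.1216  0.036 ] 0.91 [370. 277.]
```

>>> {"name": "send_rows", "arguments": {
  "rows": [
    {"slide":[0.0025,0.0002,-0.0043],"turn":0},
    {"slide":[0.0025,0.0002,-0.0043],"turn":0},
    {"slide":[0.0025,0.0002,-0.0043],"turn":0},
    {"slide":[0,0,0],"turn":0}
  ]
}}

```text
time: 18.75
position: [0.6102, -0.0733, 0.1316]
eef_rot: [[0.996, 0.09, 0.001], [0.09, -0.996, -0.001], [0.001, 0.001, -1.0]]
ft_force: [0.8, -2.6, 6.6]
opening: 0.063
grip_force: 2.6
```

>>> {"name": "send_rows", "arguments": {
  "rows": [
    {"slide":[0.0025,0.0002,-0.0043],"turn":0},
    {"slide":[0.0012,0.0001,-0.0022],"turn":0},
    {"slide":[0,0,0],"turn":0}
  ]
}}

```text
time: 19.12
position: [0.6135, -0.0732, 0.1271]
eef_rot: [[0.996, 0.09, 0.001], [0.09, -0.996, -0.002], [0.0, 0.002, -1.0]]
ft_force: [-6.7, -2.1, 21.5]
opening: 0.065
grip_force: 10.8
```

```bash
python3 lid.py; python3 look.py g
```

```text
side none
top none
19.325 [ 0.6135 -0.0732  0.1271] [-6.2228 -1.6609 20.2616] 0.06279968155723734 10.592103967355797
side sample_jar_centre [ 0.3332 -0.1244  0.037 ] 0.81 [234. 259.]
side sample_jar_centre [ 0.6311 -0.0737  0.0891] 0.69 [387. 227.]
side keeper_bar [ 0.6104 -0.0482  0.1257] 0.67 [377. 204.]
side keeper_window [ 0.6125 -0.0747  0.1311] 0.71 [379. 209.]
top sample_jar_centre [ 0.3379 -0.1194  0.0328] 0.92 [368. 277.]
top sample_jar_centre [ 0.6296 -0.0677  0.089 ] 0.36 [344. 135.]
top keeper_bar [ 0.6136 -0.0486  0.1258] 0.49 [335. 138.]
top keeper_window [ 0.6143 -0.0707  0.1289] 0.62 [347. 137.]
```

View pics/g.png

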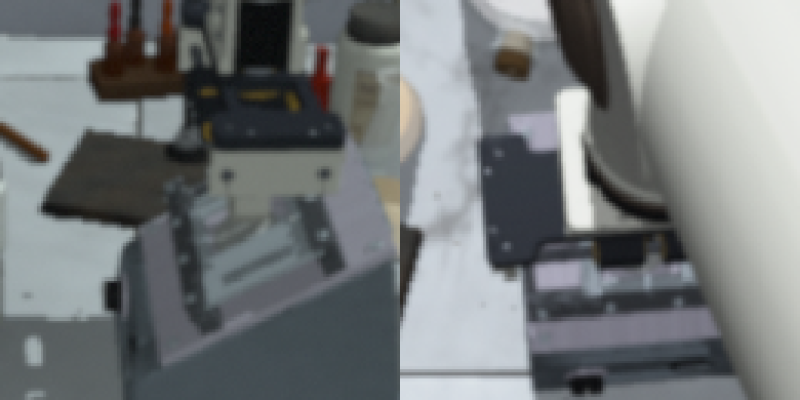

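The finger presses on the lid at side crop (245,210), and the force jumped to 20 N at z≈13. The lid's rim has probably caught on the bore's front step, so I'll ease off slightly, drift up-slope, and press again.

>>> {"name": "send_rows", "arguments": {
  "rows": [
    {"slide":[-0.0005,0,0.0009],"turn":0},
    {"slide":[0.0017,0.0002,0.001],"turn":0},
    {"slide":[0.0017,0.0001,0.001],"turn":0},
    {"slide":[0,0,0],"turn":0}
  ]
}}

```text
time: 20.23
position: [0.6149, -0.0729, 0.1278]
eef_rot: [[0.996, 0.09, -0.002], [0.09, -0.996, -0.001], [-0.002, 0.001, -1.0]]
ft_force: [-3.8, -1.7, 8.4]
opening: 0.064
grip_force: 5.2
```

>>> {"name": "send_rows", "arguments": {
  "rows": [
    {"slide":[0.0015,0.0001,-0.0026],"turn":0},
    {"slide":[0,0,0],"turn":0}
  ]
}}

```text
time: 20.48
position: [0.6172, -0.0725, 0.1254]
eef_rot: [[0.996, 0.09, -0.001], [0.09, -0.996, -0.001], [-0.001, 0.001, -1.0]]
ft_force: [-1.9, -1.6, 9.3]
opening: 0.07
grip_force: 4.5
```

>>> {"name": "send_rows", "arguments": {
  "rows": [
    {"slide":[0.001,0.0001,-0.0017],"turn":0},
    {"slide":[0,0,0],"turn":0}
  ]
}}

```text
time: 20.72
position: [0.6182, -0.0723, 0.1238]
eef_rot: [[0.996, 0.09, -0.001], [0.09, -0.996, -0.001], [-0.001, 0.001, -1.0]]
ft_force: [-2.6, -0.9, 8.6]
opening: 0.064
grip_force: 4.8
```

```bash
python3 look.py k; python3 - <<'E'
from h import *
# seat-frame coordinates of visible points inside the window (lid) from side depth
for n in("side","top"):
    P=world(n,np.load(n+"_k.npy")).reshape(-1,3);P=P[np.isfinite(P).all(1)]
    q=np.c_[(P[:,0]-.623)*.996+(P[:,1]+.0715)*.0906,-(P[:,0]-.623)*.0906+(P[:,1]+.0715)*.996,P[:,2]-.112]*1e3
    S=np.c_[.866*q[:,0]+.5*q[:,2],q[:,1],-.5*q[:,0]+.866*q[:,2]]
    for nm,b in(("window",(-24,24,-23,23)),("solid -y",(-20,20,-60,-32)),("deck",(-75,-55,-60,60))):
        k=(S[:,0]>b[0])&(S[:,0]<b[1])&(S[:,1]>b[2])&(S[:,1]<b[3])&(abs(S[:,2])<30)
        T=S[k]
        print(n,nm,k.sum(),np.histogram(T[:,2],np.arange(-12,31,3)) if k.sum() else "")
E
```

```text
20.725 [ 0.6182 -0.0723  0.1238] [-2.631  -0.9432  8.5544] 0.06445766703023802 4.760211923858151
side sample_jar_centre [ 0.3331 -0.1239  0.0369] 0.69 [234. 259.]
side sample_jar_centre [ 0.6327 -0.0704  0.0893] 0.56 [388. 226.]
side keeper_window [ 0.6131 -0.076   0.13  ] 0.64 [379. 210.]
top sample_jar_centre [ 0.335  -0.1244  0.0363] 0.78 [371. 278.]
top sample_jar_centre [ 0.6343 -0.0646  0.0845] 0.43 [342. 133.]
top keeper_bar [ 0.6145 -0.0471  0.1247] 0.76 [335. 137.]
top keeper_window [ 0.6148 -0.0706  0.1295] 0.81 [347. 137.]
side window 168 (array([ 1,  4,  4,  7,  2,  7, 74,  3,  4,  9,  8, 13, 18, 14]), array([-12,  -9,  -6,  -3,   0,   3,   6,   9,  12,  15,  18,  21,  24,
        27,  30]))
side solid -y 241 (array([ 0,  0,  0, 32, 35,  0,  0,  0,  0, 78, 96,  0,  0,  0]), array([-12,  -9,  -6,  -3,   0,   3,   6,   9,  12,  15,  18,  21,  24,
        27,  30]))
side deck 284 (array([  0,   0,   0, 139, 145,   0,   0,   0,   0,   0,   0,   0,   0,
         0]), array([-12,  -9,  -6,  -3,   0,   3,   6,   9,  12,  15,  18,  21,  24,
        27,  30]))
top window 64 (array([ 0,  1,  3, 10,  7,  9, 29,  4,  0,  0,  0,  0,  0,  1]), array([-12,  -9,  -6,  -3,   0,   3,   6,   9,  12,  15,  18,  21,  24,
        27,  30]))
top solid -y 1 (array([0, 0, 0, 0, 0, 0, 0, 0, 0, 1, 0, 0, 0, 0]), array([-12,  -9,  -6,  -3,   0,   3,   6,   9,  12,  15,  18,  21,  24,
        27,  30]))
top deck 461 (array([  0,   0,  30, 287, 141,   3,   0,   0,   0,   0,   0,   0,   0,
         0]), array([-12,  -9,  -6,  -3,   0,   3,   6,   9,  12,  15,  18,  21,  24,
        27,  30]))
```

The lid is at z≈8 mm, below the plate (12–18 mm). Now I'm pushing the keeper's bar in +y.

>>> {"name": "send_rows", "arguments": {
  "rows": [
    {"slide":[-0.0003,0.003,0],"turn":0},
    {"slide":[-0.0003,0.003,0],"turn":0},
    {"slide":[-0.0003,0.003,0],"turn":0},
    {"slide":[-0.0003,0.003,0],"turn":0},
    {"slide":[0,0,0],"turn":0}
  ]
}}

```text
time: 21.75
position: [0.6178, -0.0633, 0.1243]
eef_rot: [[0.996, 0.088, 0.001], [0.088, -0.996, -0.004], [0.001, 0.004, -1.0]]
ft_force: [-0.5, -6.1, 10.7]
opening: 0.065
grip_force: 5.4
```

```bash
python3 look.py l
```

```text
21.75 [ 0.6178 -0.0633  0.1243] [-0.4535 -6.1365 10.7495] 0.06491112989429147 5.372582353047619
side sample_jar_centre [ 0.3332 -0.1258  0.0392] 0.88 [233. 258.]
side sample_jar_centre [ 0.6344 -0.0714  0.088 ] 0.54 [389. 227.]
side keeper_bar [ 0.6114 -0.0469  0.1281] 0.74 [378. 203.]
side keeper_window [ 0.6116 -0.0756  0.1298] 0.96 [378. 210.]
top sample_jar_centre [ 0.6334 -0.0681  0.0856] 0.57 [344. 133.]
top sample_jar_centre [ 0.3347 -0.1225  0.0336] 0.55 [370. 278.]
top keeper_bar [ 0.6147 -0.0453  0.1263] 0.71 [334. 137.]
top keeper_window [ 0.6132 -0.0703  0.1299] 0.75 [347. 137.]
```

>>> {"name": "send_rows", "arguments": {
  "rows": [
    {"slide":[-0.0003,0.003,0],"turn":0},
    {"slide":[-0.0003,0.003,0],"turn":0},
    {"slide":[-0.0003,0.003,0],"turn":0},
    {"slide":[0,0,0],"turn":0}
  ]
}}

```text
time: 22.65
position: [0.6164, -0.0542, 0.1238]
eef_rot: [[0.996, 0.088, -0.0], [0.088, -0.996, -0.004], [-0.001, 0.004, -1.0]]
ft_force: [-2.0, -7.0, 8.7]
opening: 0.07
grip_force: 4.8
```

```bash
python3 look.py m
```

```text
22.65 [ 0.6164 -0.0542  0.1238] [-2.0411 -7.0345  8.704 ] 0.0696297626282938 4.832347544343065
side sample_jar_centre [ 0.3361 -0.1275  0.0399] 0.79 [235. 258.]
side sample_jar_centre [ 0.6345 -0.0712  0.0879] 0.49 [389. 227.]
side keeper_bar [ 0.6093 -0.0391  0.1264] 0.9 [376. 202.]
side keeper_window [ 0.611  -0.068   0.1306] 0.82 [378. 207.]
top sample_jar_centre [ 0.3364 -0.1237  0.0337] 0.72 [370. 278.]
top sample_jar_centre [ 0.6355 -0.0691  0.0877] 0.49 [345. 132.]
top keeper_bar [ 0.6145 -0.0365  0.1272] 0.58 [329. 137.]
top keeper_window [ 0.6133 -0.0616  0.1297] 0.59 [342. 137.]
```

View pics/m.png

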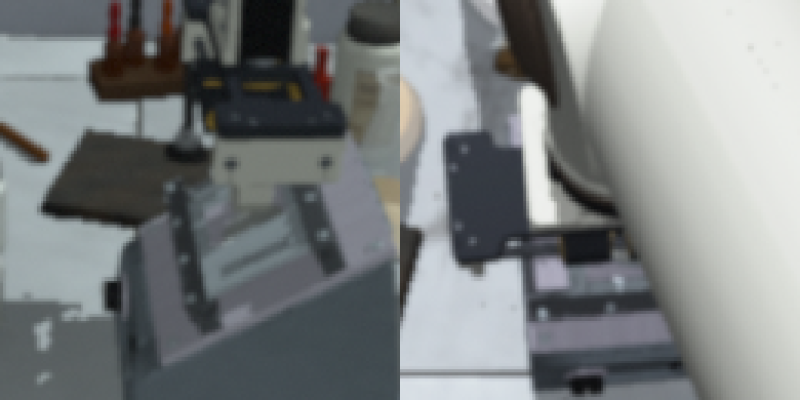

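The keeper has moved about 9 mm and its solid end is over the lid's edge, side crop (250,255). Continuing.

>>> {"name": "send_rows", "arguments": {
  "rows": [
    {"slide":[-0.0003,0.003,0],"turn":0},
    {"slide":[-0.0003,0.003,0],"turn":0},
    {"slide":[-0.0003,0.003,0],"turn":0},
    {"slide":[0,0,0],"turn":0}
  ]
}}

```text
time: 23.55
position: [0.6155, -0.0446, 0.1234]
eef_rot: [[0.996, 0.088, -0.0], [0.088, -0.996, -0.003], [-0.0, 0.003, -1.0]]
ft_force: [-0.3, -5.1, 6.3]
opening: 0.064
grip_force: 4.0
```

>>> {"name": "send_rows", "arguments": {
  "rows": [
    {"slide":[-0.0003,0.003,0],"turn":0},
    {"slide":[-0.0002,0.0025,0],"turn":0},
    {"slide":[-0.0002,0.002,0],"turn":0},
    {"slide":[0,0,0],"turn":0},
    {"slide":[0,0,0],"turn":0}
  ]
}}

```text
time: 24.18
position: [0.6149, -0.0376, 0.1234]
eef_rot: [[0.996, 0.088, -0.0], [0.088, -0.996, -0.003], [-0.0, 0.003, -1.0]]
ft_force: [-0.5, -5.8, 6.9]
opening: 0.067
grip_force: 4.4
```

```bash
python3 look.py n
```

```text
24.175 [ 0.6149 -0.0376  0.1234] [-0.4899 -5.8075  6.8944] 0.06683720702800193 4.37835426593665
side sample_jar_centre [ 0.3343 -0.1265  0.0388] 0.81 [234. 259.]
side keeper_bar [ 0.6123 -0.0251  0.1273] 0.7 [377. 198.]
side keeper_window [ 0.6109 -0.0491  0.1309] 0.8 [377. 202.]
top sample_jar_centre [ 0.3382 -0.1212  0.0363] 0.78 [369. 277.]
top keeper_bar [ 0.6127 -0.0215  0.1245] 0.61 [321. 138.]
top keeper_bar [0.4276 0.0815 0.0379] 0.54 [273. 235.]
```

>>> {"name": "send_rows", "arguments": {
  "rows": [
    {"slide":[-0.0002,0.002,0],"turn":0},
    {"slide":[-0.0002,0.002,0],"turn":0},
    {"slide":[0,0,0],"turn":0},
    {"slide":[0,0,0],"turn":0}
  ]
}}

```text
time: 25.08
position: [0.6148, -0.0372, 0.1235]
eef_rot: [[0.996, 0.085, 0.0], [0.085, -0.996, -0.007], [-0.001, 0.007, -1.0]]
ft_force: [0.2, -11.9, 7.0]
opening: 0.062
grip_force: 6.4
```

The keeper is at its stop: the force rose and the motion ended. I'm backing off the bar and lifting clear.

>>> {"name": "send_rows", "arguments": {
  "rows": [
    {"slide":[0.0002,-0.003,0],"turn":0},
    {"slide":[0.0003,-0.004,0.001],"turn":0},
    {"slide":[0,0,0.003],"turn":0},
    {"slide":[0,0,0.008],"turn":0},
    {"slide":[0,0,0.02],"turn":0},
    {"slide":[0,0,0.03],"turn":0},
    {"slide":[0,0,0.04],"turn":0},
    {"slide":[-0.03,0,0.03],"turn":0},
    {"slide":[-0.05,0,0.02],"turn":0},
    {"slide":[-0.05,0,0],"turn":0},
    {"slide":[0,0,0],"turn":0},
    {"slide":[0,0,0],"turn":0}
  ]
}}

```text
time: 26.58
position: [0.4859, -0.0375, 0.2766]
eef_rot: [[0.996, 0.09, 0.003], [0.09, -0.996, -0.001], [0.003, 0.001, -1.0]]
ft_force: [0.7, -0.7, -0.3]
opening: 0.065
grip_force: 0.0
```

```bash
python3 look.py o; python3 - <<'E'
from h import *
for l in("short_jar_centre","vial_centre"):
    for n in("top","side"): print(l,n,[np.round(r["at"],4) for r in pinpoint(l,n)[:2]])
E
```

```text
26.575 [ 0.4859 -0.0375  0.2766] [ 0.6647 -0.6883 -0.3458] 0.06459128373008169 0.0
side sample_jar_centre [ 0.334  -0.1272  0.0366] 0.91 [234. 260.]
side keeper_bar [ 0.6101 -0.029   0.1262] 0.84 [376. 199.]
side keeper_bar [ 0.6229 -0.0674  0.1113] 0.68 [383. 216.]
side keeper_window [ 0.6088 -0.055   0.1295] 0.97 [376. 204.]
top keeper_window [0.4309 0.0835 0.0395] 0.56 [272. 233.]
short_jar_centre top []
short_jar_centre side []
vial_centre top [array([0.4293, 0.0825, 0.0394])]
vial_centre side [array([0.4323, 0.0834, 0.0384])]
```

View pics/o.png

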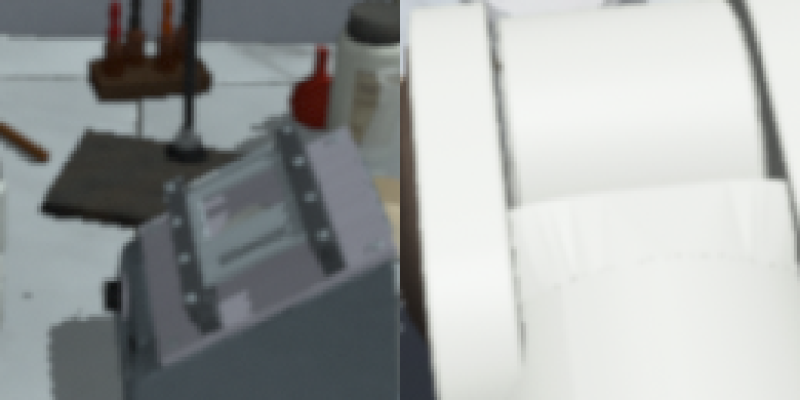

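The jar is held down with the keeper over it, but the network puts the keeper slightly back from where it was. I'll measure its edges from depth.

```bash
cat > kp.py <<'E'
import sys
from h import *
for f in sys.argv[1:]:
    P=world("side",np.load(f)).reshape(-1,3);P=P[np.isfinite(P).all(1)]
    q=np.c_[(P[:,0]-.623)*.996+(P[:,1]+.0715)*.0906,-(P[:,0]-.623)*.0906+(P[:,1]+.0715)*.996,P[:,2]-.112]*1e3
    S=np.c_[.866*q[:,0]+.5*q[:,2],q[:,1],-.5*q[:,0]+.866*q[:,2]]
    k=abs(S[:,0])<20
    T=S[k&(S[:,2]>14)&(S[:,2]<21)]; D=S[k&(abs(S[:,2])<3)]; L=S[k&(abs(S[:,1])<60)&(S[:,2]<14)&(S[:,2]>5)]
    h=np.histogram(T[:,1],np.arange(-80,81,4))[0]
    print(f,"plate ymin",np.percentile(T[:,1],[0,2]).round(1),"hist",h.tolist(),"deck ymax(-y side)",np.percentile(D[D[:,1]<-20,1],[95,100]).round(1) if (D[:,1]<-20).any() else "", "lid pts",len(L),L[:,1].min().round(1) if len(L) else "",np.median(L[:,2]).round(1) if len(L) else "")
E
python3 kp.py side.npy side_e.npy side_m.npy side_n.npy side_o.npy
```

```text
side.npy plate ymin [-73.6 -70.4] hist [0, 2, 40, 33, 28, 23, 27, 23, 23, 27, 28, 23, 21, 13, 0, 0, 0, 0, 0, 0, 0, 0, 0, 0, 0, 2, 34, 25, 39, 4, 1, 0, 0, 0, 0, 0, 0, 0, 0, 0] deck ymax(-y side) [-52.1 -48. ] lid pts 13 25.9 12.7
side_e.npy plate ymin [-71.6 -70.1] hist [0, 0, 38, 36, 26, 31, 23, 25, 28, 18, 25, 26, 22, 12, 9, 30, 10, 5, 3, 2, 1, 0, 0, 0, 0, 0, 12, 5, 12, 4, 0, 0, 0, 0, 0, 0, 0, 0, 0, 0] deck ymax(-y side) [-52.1 -49.4] lid pts 25 -19.2 12.0
side_m.npy plate ymin [-62.8 -61.2] hist [0, 0, 0, 0, 28, 35, 34, 27, 24, 21, 28, 22, 24, 22, 24, 16, 0, 0, 0, 2, 9, 5, 4, 0, 0, 1, 0, 0, 7, 9, 8, 7, 0, 0, 0, 0, 0, 0, 0, 0] deck ymax(-y side) [-43.2 -39.6] lid pts 110 -60.0 8.6
side_n.npy plate ymin [-46.7 -45.4] hist [0, 0, 0, 0, 0, 0, 0, 0, 24, 37, 24, 31, 24, 20, 20, 23, 20, 28, 25, 13, 2, 0, 0, 3, 5, 6, 4, 0, 0, 0, 2, 0, 6, 6, 10, 7, 1, 0, 0, 0] deck ymax(-y side) [-28.4 -23.4] lid pts 57 -44.3 10.9
side_o.npy plate ymin [-51.2 -49.4] hist [0, 0, 0, 0, 0, 0, 0, 26, 35, 32, 20, 25, 21, 24, 27, 24, 19, 28, 14, 3, 0, 0, 0, 0, 0, 0, 0, 0, 0, 0, 0, 16, 33, 33, 15, 0, 0, 0, 0, 0] deck ymax(-y side) [-30.9 -26.5] lid pts 75 -49.1 12.5
```

Depth shows the keeper went from about 25 mm back to about 21 mm. The lid must have dragged it as I backed off. I'll push the bar home again without touching the lid, then lift straight off.

>>> {"name": "send_rows", "arguments": {
  "rows": [
    {"slide":[0.03,-0.003,0],"turn":0},
    {"slide":[0.04,-0.003,0],"turn":0},
    {"slide":[0.04,-0.003,0],"turn":0},
    {"slide":[0.0142,-0.0011,0],"turn":0},
    {"slide":[0,0,-0.04],"turn":0},
    {"slide":[0,0,-0.04],"turn":0},
    {"slide":[0,0,-0.03],"turn":0},
    {"slide":[0,0,-0.015],"turn":0},
    {"slide":[0,0,-0.012],"turn":0},
    {"slide":[0,0,0],"turn":0},
    {"slide":[0,0,0],"turn":0}
  ]
}}

```text
time: 28.55
position: [0.61, -0.0476, 0.1393]
eef_rot: [[0.996, 0.09, 0.002], [0.09, -0.996, -0.0], [0.002, 0.0, -1.0]]
ft_force: [1.3, -0.4, -0.4]
opening: 0.066
grip_force: 0.0
```

>>> {"name": "send_rows", "arguments": {
  "rows": [
    {"slide":[0,0,-0.006],"turn":0},
    {"slide":[0,0,-0.005],"turn":0},
    {"slide":[0,0,0],"turn":0}
  ]
}}

```text
time: 28.92
position: [0.6087, -0.0477, 0.1267]
eef_rot: [[0.996, 0.09, -0.001], [0.09, -0.996, 0.0], [-0.001, -0.0, -1.0]]
ft_force: [-0.5, 0.3, -0.1]
opening: 0.069
grip_force: 0.0
```

>>> {"name": "send_rows", "arguments": {
  "rows": [
    {"slide":[-0.0003,0.003,0],"turn":0},
    {"slide":[-0.0003,0.003,0],"turn":0},
    {"slide":[-0.0003,0.003,0],"turn":0},
    {"slide":[-0.0002,0.002,0],"turn":0},
    {"slide":[0,0,0],"turn":0}
  ]
}}

```text
time: 29.55
position: [0.6081, -0.0365, 0.1273]
eef_rot: [[0.996, 0.09, 0.0], [0.09, -0.996, -0.0], [0.0, 0.0, -1.0]]
ft_force: [-0.5, -0.4, 0.5]
opening: 0.065
grip_force: 0.1
```

```bash
python3 - <<'E'
from h import *
im,d=capture("side");np.save("side_p.npy",d)
E
python3 kp.py side_p.npy
```

```text
side_p.npy plate ymin [-51.6 -48.9] hist [0, 0, 0, 0, 0, 0, 0, 20, 38, 28, 29, 24, 22, 21, 25, 19, 28, 20, 18, 2, 0, 0, 0, 0, 0, 2, 4, 2, 0, 0, 0, 5, 7, 5, 3, 0, 0, 0, 0, 0] deck ymax(-y side) [-31.5 -27.2] lid pts 66 -48.7 12.2
```

>>> {"name": "send_rows", "arguments": {
  "rows": [
    {"slide":[-0.0002,0.002,0],"turn":0},
    {"slide":[-0.0002,0.002,0],"turn":0},
    {"slide":[0,0,0],"turn":0}
  ]
}}

```text
time: 29.98
position: [0.6077, -0.0346, 0.1274]
eef_rot: [[0.996, 0.089, -0.0], [0.089, -0.996, -0.002], [-0.0, 0.002, -1.0]]
ft_force: [0.3, -5.4, 1.7]
opening: 0.069
grip_force: 2.5
```

>>> {"name": "send_rows", "arguments": {
  "rows": [
    {"slide":[-0.0002,0.002,0],"turn":0},
    {"slide":[-0.0002,0.002,0],"turn":0},
    {"slide":[0,0,0],"turn":0}
  ]
}}

```text
time: 30.35
position: [0.6073, -0.0309, 0.1274]
eef_rot: [[0.996, 0.088, -0.0], [0.088, -0.996, -0.003], [-0.0, 0.003, -1.0]]
ft_force: [-2.2, -5.7, 1.1]
opening: 0.064
grip_force: 2.9
```

```bash
python3 - <<'E'
from h import *
im,d=capture("side");np.save("side_q.npy",d)
E
python3 kp.py side_q.npy
```

```text
side_q.npy plate ymin [-47.8 -46.3] hist [0, 0, 0, 0, 0, 0, 0, 0, 35, 31, 27, 20, 25, 26, 21, 26, 20, 19, 27, 15, 2, 0, 0, 0, 0, 0, 0, 3, 6, 1, 0, 0, 7, 9, 4, 3, 0, 0, 0, 0] deck ymax(-y side) [-28.3 -21.1] lid pts 49 -44.9 10.6
```

Moving: travel is about 24 mm. A little more to reach the stop.

>>> {"name": "send_rows", "arguments": {
  "rows": [
    {"slide":[-0.0002,0.002,0],"turn":0},
    {"slide":[-0.0002,0.002,0],"turn":0},
    {"slide":[0,0,0],"turn":0}
  ]
}}

```text
time: 30.78
position: [0.6069, -0.0298, 0.1276]
eef_rot: [[0.996, 0.086, -0.0], [0.086, -0.996, -0.006], [-0.001, 0.006, -1.0]]
ft_force: [-0.9, -9.3, 4.8]
opening: 0.065
grip_force: 5.3
```

>>> {"name": "send_rows", "arguments": {
  "rows": [
    {"slide":[0.0002,-0.002,0.001],"turn":0},
    {"slide":[0,0,0.005],"turn":0},
    {"slide":[0,0,0.015],"turn":0},
    {"slide":[0,0,0.03],"turn":0},
    {"slide":[0,0,0.04],"turn":0},
    {"slide":[-0.03,0,0.03],"turn":0},
    {"slide":[-0.05,0,0.02],"turn":0},
    {"slide":[-0.04,0,0],"turn":0},
    {"slide":[0,0,0],"turn":0}
  ]
}}

```text
time: 31.9
position: [0.485, -0.0257, 0.2693]
eef_rot: [[0.996, 0.092, 0.0], [0.092, -0.996, -0.002], [0.0, 0.002, -1.0]]
ft_force: [-0.2, -0.2, 0.5]
opening: 0.062
grip_force: 0.0
```

```bash
python3 - <<'E'
from h import *
s=observe();print(s["time"],s["position"],s["ft_force"])
im,d=capture("side");np.save("side_r.npy",d)
for l in("keeper_bar","keeper_window","locked_centre","sample_jar_centre","short_jar_centre","vial_centre"): print(l,[(np.round(r["at"],4),round(r["score"],2)) for r in pinpoint(l,"side")[:2]])
W=world("side",d);W0=world("side",np.load("side.npy"))
for nm,c in(("short",(.435,-.0165)),("vial",(.432,.0815))):
    for w in(W0,W):
        m=(np.hypot(w[...,0]-c[0],w[...,1]-c[1])<.04)&(w[...,2]>.02)&(w[...,2]<.09);print(nm,m.sum(),w[m].mean(0).round(4))
E
python3 kp.py side_r.npy
```

```text
31.9 [ 0.48498871 -0.02566186  0.26928924] [-0.18016559 -0.18370155  0.5435967 ]
keeper_bar [(array([ 0.6096, -0.0273,  0.1278]), 0.65), (array([ 0.4354, -0.0209,  0.0236]), 0.24)]
keeper_window [(array([ 0.6095, -0.0508,  0.1308]), 0.7)]
locked_centre [(array([ 0.6328, -0.0769,  0.0928]), 0.88)]
sample_jar_centre [(array([ 0.6133, -0.0702,  0.1271]), 0.73), (array([ 0.3338, -0.1252,  0.0396]), 0.57)]
short_jar_centre [(array([ 0.4364, -0.0159,  0.0239]), 0.92)]
vial_centre [(array([0.4304, 0.0825, 0.0434]), 0.66)]
short 396 [ 0.4345 -0.0287  0.0437]
short 403 [ 0.4346 -0.0288  0.0433]
vial 361 [0.4308 0.0692 0.0509]
vial 377 [0.4315 0.0696 0.0508]
side_r.npy plate ymin [-51.5 -49.7] hist [0, 0, 0, 0, 0, 0, 0, 27, 42, 22, 27, 19, 24, 25, 24, 22, 22, 23, 18, 3, 0, 0, 0, 0, 0, 0, 0, 0, 0, 0, 1, 16, 29, 29, 22, 1, 0, 0, 0, 0] deck ymax(-y side) [-31.1 -25.4] lid pts 75 -48.7 12.1
```

The keeper springs back to about 21 mm each time. The push drags the lid towards +y, and the leaning jar then carries the plate back. To fix it, I'll spread the fingers a little so one presses near the lid's middle and frees it from the plate. I'll push the bar home with the other, draw the lid back slightly towards -y, then lift straight off.

>>> {"name": "send_rows", "arguments": {
  "claw": 0.61,
  "rows": [
    {"slide":[0.04,-0.008,0],"turn":0},
    {"slide":[0.045,-0.009,0],"turn":0},
    {"slide":[0.042,-0.0087,0],"turn":0},
    {"slide":[0,0,-0.04],"turn":0},
    {"slide":[0,0,-0.04],"turn":0},
    {"slide":[0,0,-0.03],"turn":0},
    {"slide":[0,0,-0.012],"turn":0},
    {"slide":[0,0,0],"turn":0},
    {"slide":[0,0,0],"turn":0}
  ]
}}

```text
time: 33.38
position: [0.6152, -0.0521, 0.1476]
eef_rot: [[0.996, 0.09, 0.002], [0.09, -0.996, 0.0], [0.002, 0.0, -1.0]]
ft_force: [0.4, 0.1, -0.3]
opening: 0.194
grip_force: 0.0
```

>>> {"name": "send_rows", "arguments": {
  "rows": [
    {"slide":[-0.002,0.0007,-0.008],"turn":0},
    {"slide":[0,0,-0.006],"turn":0},
    {"slide":[0,0,-0.004],"turn":0},
    {"slide":[0,0,0],"turn":0}
  ]
}}

```text
time: 33.88
position: [0.6118, -0.0517, 0.1278]
eef_rot: [[0.996, 0.09, -0.001], [0.09, -0.996, 0.0], [-0.001, -0.0, -1.0]]
ft_force: [-0.0, 0.0, 0.6]
opening: 0.197
grip_force: 0.0
```

>>> {"name": "send_rows", "arguments": {
  "rows": [
    {"slide":[0.0012,0.0001,-0.0022],"turn":0},
    {"slide":[0.0012,0.0001,-0.0022],"turn":0},
    {"slide":[0.0012,0.0001,-0.0022],"turn":0},
    {"slide":[0,0,0],"turn":0}
  ]
}}

```text
time: 34.38
position: [0.6155, -0.0511, 0.1225]
eef_rot: [[0.996, 0.09, -0.001], [0.09, -0.996, -0.0], [-0.001, 0.0, -1.0]]
ft_force: [-4.0, -0.7, 7.7]
opening: 0.193
grip_force: 4.7
```

>>> {"name": "send_rows", "arguments": {
  "rows": [
    {"slide":[-0.0003,0.003,0],"turn":0},
    {"slide":[-0.0003,0.003,0],"turn":0},
    {"slide":[-0.0003,0.003,0],"turn":0},
    {"slide":[-0.0002,0.002,0],"turn":0},
    {"slide":[0,0,0],"turn":0}
  ]
}}

```text
time: 35.0
position: [0.6152, -0.0449, 0.1228]
eef_rot: [[0.996, 0.087, 0.001], [0.087, -0.996, -0.006], [0.0, 0.006, -1.0]]
ft_force: [-3.0, -6.9, 6.4]
opening: 0.195
grip_force: 5.7
```

```bash
python3 - <<'E'
from h import *
im,d=capture("side");np.save("side_s.npy",d)
E
python3 kp.py side_s.npy
```

```text
side_s.npy plate ymin [-49.1 -45.6] hist [0, 0, 0, 0, 0, 0, 0, 1, 28, 33, 26, 23, 26, 22, 25, 23, 22, 20, 30, 8, 8, 5, 8, 1, 0, 0, 0, 0, 1, 2, 1, 0, 4, 12, 3, 3, 0, 0, 0, 0] deck ymax(-y side) [-28.9 -24.7] lid pts 33 -44.6 12.1
```

>>> {"name": "send_rows", "arguments": {
  "rows": [
    {"slide":[-0.0002,0.002,0],"turn":0},
    {"slide":[-0.0002,0.002,0],"turn":0},
    {"slide":[0,0,0],"turn":0}
  ]
}}

```text
time: 35.42
position: [0.6147, -0.0438, 0.1229]
eef_rot: [[0.996, 0.085, 0.0], [0.085, -0.996, -0.009], [-0.0, 0.009, -1.0]]
ft_force: [-4.2, -12.7, 10.1]
opening: 0.197
grip_force: 7.4
```

>>> {"name": "send_rows", "arguments": {
  "rows": [
    {"slide":[0.0004,-0.004,0],"turn":0},
    {"slide":[0.0004,-0.004,0],"turn":0},
    {"slide":[0.0002,-0.002,0],"turn":0},
    {"slide":[0,0,0],"turn":0}
  ]
}}

```text
time: 35.92
position: [0.615, -0.0466, 0.1227]
eef_rot: [[0.996, 0.09, -0.0], [0.09, -0.996, -0.001], [-0.0, 0.001, -1.0]]
ft_force: [-4.3, 0.6, 7.4]
opening: 0.194
grip_force: 4.4
```

```bash
python3 - <<'E'
from h import *
im,d=capture("side");np.save("side_t.npy",d)
E
python3 kp.py side_t.npy
```

```text
side_t.npy plate ymin [-47.1 -45.3] hist [0, 0, 0, 0, 0, 0, 0, 0, 25, 42, 25, 27, 17, 27, 21, 21, 25, 20, 32, 11, 10, 4, 2, 1, 0, 0, 0, 1, 2, 1, 1, 1, 4, 7, 1, 2, 1, 0, 0, 0] deck ymax(-y side) [-28.4 -21.6] lid pts 25 -44.5 12.6
```

>>> {"name": "send_rows", "arguments": {
  "rows": [
    {"slide":[0.0001,-0.0015,0],"turn":0},
    {"slide":[-0.0012,0,0.0022],"turn":0},
    {"slide":[-0.0018,0,0.0032],"turn":0},
    {"slide":[0,0,0.008],"turn":0},
    {"slide":[0,0,0.02],"turn":0},
    {"slide":[0,0,0.03],"turn":0},
    {"slide":[0,0,0.03],"turn":0},
    {"slide":[-0.03,0,0.03],"turn":0},
    {"slide":[-0.05,0,0.02],"turn":0},
    {"slide":[-0.04,0,0],"turn":0},
    {"slide":[0,0,0],"turn":0}
  ]
}}

```text
time: 37.35
position: [0.4904, -0.048, 0.2664]
eef_rot: [[0.996, 0.09, 0.001], [0.09, -0.996, -0.003], [0.0, 0.003, -1.0]]
ft_force: [1.1, 0.2, -0.1]
opening: 0.194
grip_force: 0.0
```

```bash
python3 - <<'E'
from h import *
s=observe();print(s["time"],s["position"])
im,d=capture("side");np.save("side_u.npy",d)
for l in("keeper_bar","keeper_window","sample_jar_centre"): print(l,[(np.round(r["at"],4),round(r["score"],2)) for r in pinpoint(l,"side")[:2]])
P=world("side",d).reshape(-1,3);P=P[np.isfinite(P).all(1)]
q=np.c_[(P[:,0]-.623)*.996+(P[:,1]+.0715)*.0906,-(P[:,0]-.623)*.0906+(P[:,1]+.0715)*.996,P[:,2]-.112]*1e3
S=np.c_[.866*q[:,0]+.5*q[:,2],q[:,1],-.5*q[:,0]+.866*q[:,2]]
L=S[(abs(S[:,0])<16)&(S[:,1]>4)&(S[:,1]<16)&(abs(S[:,2])<20)]
A=np.c_[L[:,:2],np.ones(len(L))];print("lid",len(L),np.median(L[:,2]),np.linalg.lstsq(A,L[:,2],rcond=None)[0].round(3))
E
python3 kp.py side_u.npy
```

```text
37.35 [ 0.49037099 -0.04803971  0.26641414]
keeper_bar [(array([ 0.6113, -0.0227,  0.1276]), 0.79)]
keeper_window [(array([ 0.6098, -0.0491,  0.1288]), 0.95)]
sample_jar_centre [(array([ 0.3351, -0.1274,  0.0393]), 0.91)]
lid 19 11.306145752665518 [-0.018 -0.364 15.706]
side_u.npy plate ymin [-46.1 -44.6] hist [0, 0, 0, 0, 0, 0, 0, 0, 22, 41, 25, 25, 21, 22, 29, 20, 24, 24, 19, 16, 3, 0, 0, 0, 0, 0, 0, 0, 0, 0, 0, 0, 17, 33, 31, 15, 2, 0, 0, 0] deck ymax(-y side) [-28.4 -21.8] lid pts 60 -44.5 11.9
```

The keeper is home, with a travel of about 26 mm, and the lid is held at z≈12 mm. The bystanders are unmoved and the arm is clear, so I'm handing in.

```bash
python3 -c "
from plant import *
print(sign_off())"
```

```text
the job is handed in; nothing more can be done
None
```

I handed the job in at about 37 s: the sample jar is seated lid outwards and held down by the keeper (travel about 26 mm, lid at about 12 mm). The short jar and vial had not moved when last measured (about 32 s), and the arm is clear; the hand-in gave no verdict.

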